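# Turn the dividing wheel on by one hole

### The job

The eight-sided jar on the pottery dividing wheel is ready for its next panel. Draw the spring index pin up by its tall straight knob, turn the wheel clockwise (seen from above) to the very next hole, and let the pin drop fully home there. Leave the jar standing in the middle of the wheel and let go.

Things in the scene. Friction and masses are not known exactly. Their poses are not given: they have to be found in the camera images.
- pin_knob (a point): Tall upright black ribbed cylinder (25 mm across, 42 tall) on a steel arm at the edge of a round steel turntable. Point: on its axis, 16 mm below its top, 92 mm above the table when home; arm's top below it at 58 mm. z up; x points level, outward from the wheel's axis, 110 mm away along -x; both turn with the wheel. It may turn in the grip; best pinched along the circle.
- index_pin (a joint): Height (m) of the knob and its pin above home: 0 fully home in a hole, stop at 0.028. They slide straight up and ride round with the wheel. A spring presses down with 4 N at home, 7 N at 0.022. From 0.019 up the pin is clear of the plate and the wheel turns; below that the hole holds it. Let go, it springs down by itself.
- wheel (a joint): Angle (rad) of the 180 mm turntable (top at 54 mm), growing clockwise from above; 0 at the start, pin in a hole. The 8 holes of the fixed octagonal plate below (290 mm, top at 40 mm) lie on the 110 mm radius, 0.785 apart: 18 mm wide with sloping 36 mm mouths that centre a pin let go within 10 mm. Light friction. The low black ball (24 mm) on it is a mere turning grip.
- jar: White eight-sided jar, 84 mm across and 70 mm tall, about 0.35 kg, standing loose in the middle of the turntable, its top 124 mm above the table. Origin at the centre of its underside, z up.
Things that resemble listed ones, but are neither listed nor needed, are in the scene too. Leave any green, turquoise or yellow look-alike of the jar alone.

How it is judged:
On the way, in this order (a step that is already met when the one before it is completed fails the run):
1. the pin is drawn up out of its hole (12 mm or more) before the wheel has turned 14 degrees (value of joint index_pin above 0.012 m and value of joint wheel between -0.25 and 0.25 rad), for 0.05 s.
2. the wheel is turned clockwise with the pin drawn (over 8 mm up) to beyond 26 degrees (value of joint index_pin above 0.008 m and value of joint wheel between 0.45 and 1.2 rad), for 0.05 s.
At the end, for the whole second after the job is handed in: The pin is home (within 4 mm) in the next hole clockwise, the wheel at 45 degrees from its start (within 7 degrees), and the jar upright (within 8 degrees) in the middle of the wheel, within 25 mm of where its centre began (value of joint index_pin below 0.004 m and value of joint wheel between 0.66 and 0.91 rad and distance of jar from where it was at the start of the episode below 0.025 m and angle between jar's own z axis and vertical below 0.15 rad); the robot touches nothing.
It also fails if it takes over 35 s, if anything falls off the work surface, if the arm or the gripper's body presses on something with over 40 N, if the wrist force passes 120 N, or if a joint passes its speed limit or range.

### The arm

A 7-joint arm with a two-finger parallel gripper is mounted at the origin on the work surface. World frame = base frame: x ahead of the robot, y to its left, z up, the work surface at z = 0. Lengths are in m, angles in rad, forces in N, time in s.
With the tool pointing down it reaches from about 0.4 to 0.875 m from the base axis. Payload 19.3 kg.
Tool frame: the origin (TCP) lies at the very end of the fingers, on their centre line; the grasp point (between the pads) lies 19 mm behind it; z points along the fingers, y is the line along which they close (so a half turn about z gives the same grasp; the last joint's range is limited). The gripper opens to 85 mm and grips with 20 to 120 N. Pads are 22 mm wide; open, the fingers measure 114 mm over their backs; the gripper's body (76 mm by 85 mm) begins 54 mm behind the grasp point. The pads swing forward as they close: fully open they stand 13 mm farther back than shut.
Start: joints at [-1.24, 0.521, -0.036, 1.599, 0.021, 1.021, -0.113], TCP at [0.244, 0.575, 0.231] pointing down, gripper open.
Joint ranges: [-2.91, 2.91], [-0.3, 2.13], [-1.5, 1.42], [0.17, 2.43], [-1.26, 4.41], [0.16, 1.93], [-2.52, 2.52]. Speed limits (rad/s): [1.89, 1.89, 2.39, 2.39, 3.01, 3.01, 3.01].

### API

Orientations are given as [roll, pitch, yaw] about the fixed x, y, z axes, in that order (R = Rz(yaw) Ry(pitch) Rx(roll)).
In Python, from workcell import bot gives the robot as it stands.
- The arm moves only by the tool servo_tool, never from a script. Its argument "plan" is a list of rows, each a list of 7 numbers: the finger opening in cm, from 0 to 8.54, then the shift along the tool's x, y, z in cm, then the turn, a rotation vector about the tool's x, y, z in degrees. In form: [[fingers, x, y, z, wx, wy, wz], ...]. A call has 1 to 10 rows; each row is the pose to reach, as a shift and turn from the pose commanded when the call began, along the tool's axes at that moment; what a row does not reach only later rows make up. A row lasts 1/10 s, in which the tool goes at most 50 mm and 8.59 degrees, less where a joint would pass 70% of its speed; a pose out of reach is approached as far as the arm can. A call with a gripper value outside its range is refused whole. The fingers move at their own pace and stop on an object; "force" is the grip in N (left out, the last holds). Time passes only in rows, so rows that repeat a pose let the fingers close. It gives the time, the measured TCP pose, the force, the opening and the grip force at its end, in the units of the state.
- bot.observe(): the state, without advancing time (a new reading comes with each control period).
- bot.grab_frame(name): name is "scene" or "side" or "wrist"; returns a dict with "frame" (400x640x3 uint8, blue, green, red), "mtx" (3x3 intrinsics, pixels), "R" (3x3) and "t" (3): a world point X has camera coordinates R X + t; the wrist camera has in their place "T_tool_cam" (4x4, takes a point from camera to tool coordinates, whose origin is the TCP and whose axes are the flange's). Camera axes: x right, y down, z forward; pixel columns grow to the right and rows downward; lengths in m; the calibration is good to about 2 mm. A picture is of the moment at which its call begins: read the wrist's pose just before it. There is no depth.
- bot.job_done(): hands the job in; it is judged then, once.
The state is a dict: "clock": time; "qpos": joint angles; "qd": joint speeds; "joint_efforts": joint torques, N m; "position": TCP position; "tool_rot": TCP orientation; "force": force on the tool from outside, world axes, zero at the start; "moment": the same for the moment, N m; "grip_width": finger opening in m; "finger_force": force on a finger pad.
Only numpy, scipy, OpenCV 4.12 (cv2) and the standard library are available. Lean on these libraries where they do the work, as an engineer would, in place of code of your own. Each camera call takes 0.05 s, during which the arm holds its last target. There are 200 camera calls.

## Working session

There is one attempt and no reset: what is moved stays moved. The work goes in short steps, Python scripts to look and compute and a tool call to move; the robot and the scene stay as the last step left them, time stands still between calls to the robot, and variables do not carry over. Pictures are saved under pics/ and viewed, at most 10 in all, crops included, and the job is handed in when it is done.

Besides the shell and the picture viewer there is one more tool, called in YAML: its name, and indented under it one key for each argument. servo_tool: Moves the arm, as the interface text tells. Its arguments: {"type":"object","properties":{"plan":{"type":"array","items":{"type":"array","items":{"type":"number"}}},"force":{"type":"number"}},"required":["plan"]}

```bash
mkdir -p pics; python3 - <<'E'
from workcell import bot
import cv2,numpy as np
s=bot.observe();print(s['clock'],s['position'],s['tool_rot'])
for n in('scene','side'):
    f=bot.grab_frame(n);cv2.imwrite(f'pics/{n}0.png',f['frame'])
    np.savez(f'{n}.npz',**f)
E
```

```text
0.0 [0.24377998 0.57512718 0.23072541] [-3.14045260e+00  1.02331752e-04  2.74075758e+00]
```

View pics/scene0.png

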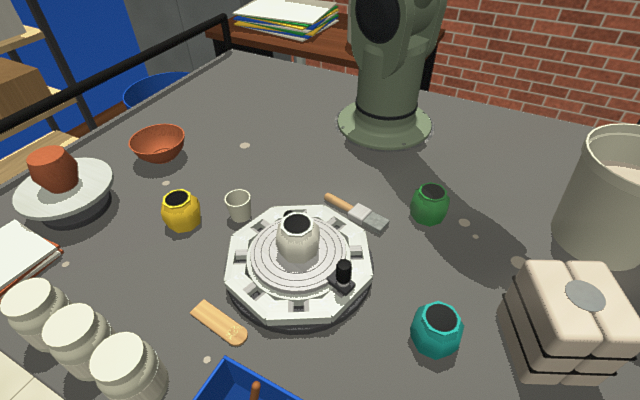

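View pics/side0.png

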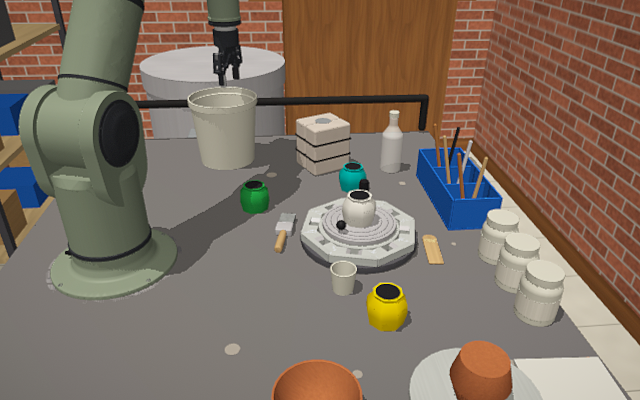

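The scene view shows the wheel with the jar (mouth near 297,223), the knob (top near 344,263) and the ball behind the jar. In the side view the knob is behind the jar near (364,185), and the ball is at (341,225).

```bash
cat >h.py <<'E'
import numpy as np,cv2
def ray(f,u,v,z):
    d=np.linalg.solve(f['mtx'],[u,v,1.]);R=f['R'];c=-R.T@f['t'];d=R.T@d
    return c+d*(z-c[2])/d[2]
E
python3 - <<'E'
import numpy as np,cv2
from h import ray
f=np.load('scene.npz');g=np.load('side.npz')
im=f['frame'];m=(im.max(2)<45).astype('uint8');m[:, :220]=0;m[:,375:]=0;m[:190]=0;m[330:]=0
n,l,st,c=cv2.connectedComponentsWithStats(m)
for i in range(1,n):
    if st[i,4]>25: print('scene',st[i],c[i])
im=g['frame'];m=(im.max(2)<45).astype('uint8');m[:, :325]=0;m[:,400:]=0;m[:170]=0;m[240:]=0
n,l,st,c=cv2.connectedComponentsWithStats(m)
for i in range(1,n):
    if st[i,4]>15: print('side',st[i],c[i])
print('jar',ray(f,297,223,.124),ray(g,359.5,196,.124))
print('knob',ray(f,344,264,.108),ray(g,364,181,.108))
cv2.imwrite('pics/c.png',np.hstack([cv2.resize(f['frame'][195:305,250:370],None,fx=3,fy=3),cv2.resize(g['frame'][165:275,300:420],None,fx=3,fy=3)]))
E
```

```text
scene [285 215  19  17  45] [290.31111111 220.73333333]
scene [336 260  15  24 225] [342.89777778 273.69333333]
scene [232 300  21  21  33] [241.18181818 310.93939394]
side [359 179  10  12  91] [363.83516484 184.35164835]
side [350 191  19   8 119] [358.94117647 194.59663866]
side [337 221   9   9  50] [340.86 224.76]
jar [0.56593397 0.04291212 0.124     ] [0.56573581 0.0303441  0.124     ]
knob [0.59736954 0.14889464 0.108     ] [0.59548919 0.13666993 0.108     ]
```

View pics/c.png

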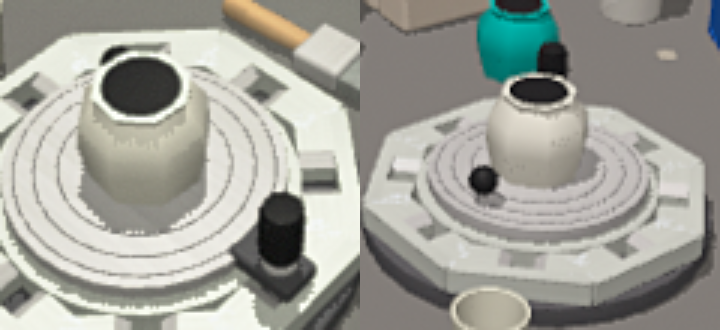

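```bash
python3 - <<'E'
import numpy as np,cv2
from h import ray
from scipy.spatial.transform import Rotation as Ro
f=np.load('scene.npz');g=np.load('side.npz')
P=lambda F:F['mtx']@np.c_[F['R'],F['t']]
def tri(a,b):
    X=cv2.triangulatePoints(P(f),P(g),np.array(a,float),np.array(b,float));return (X[:3]/X[3]).ravel()
k=tri((344,262.3),(364.3,180));j=tri((296.7,224.3),(360,194.3));print('knob',k,'jar',j,k-j)
print('bucket base side',ray(g,228,160,0),'scene',ray(f,600,250,0),'bag',ray(f,550,380,0),ray(g,322,165,0))
print('bucket rim', ray(g,223,95,.2), 'bag top',ray(f,530,262,.15))
R=Ro.from_euler('xyz',[-3.14045,0.0001,2.74076]);p=np.array([.2438,.5751,.2307])
v=k[:2]-j[:2];a=np.degrees(np.arctan2(v[1],v[0]));print('outward deg',a)
print('shift cm',R.inv().apply(np.r_[k[:2],.16]-p)*100)
E
```

```text
knob [0.59662318 0.14635488 0.10690529] jar [0.56854102 0.0428081  0.12201756] [ 0.02808216  0.10354678 -0.01511227]
bucket base side [0.22099085 0.52996387 0.        ] scene [0.25126524 0.56045229 0.        ] bag [0.57593359 0.49364781 0.        ] [0.52167538 0.46778064 0.        ]
bucket rim [0.2189983 0.5818659 0.2      ] bag top [0.49614772 0.4044365  0.15      ]
outward deg 74.82622106730427
shift cm [-49.21400542 -25.70138807   7.10429385]
```

servo_tool:
  plan:
    - [5.5,0,0,-4,0,0,0]
    - [5.5,-2,-1,-6,0,0,0]
    - [5.5,-6,-3,-6,0,0,8]
    - [5.5,-10,-5.2,-6,0,0,16]
    - [5.5,-14,-7.3,-6,0,0,24]
    - [5.5,-18,-9.4,-6,0,0,32]
    - [5.5,-22,-11.5,-6,0,0,40]
    - [5.5,-26,-13.6,-5,0,0,48]
    - [5.5,-30,-15.7,-4,0,0,56]
    - [5.5,-34,-17.8,-3,0,0,64]
  force: 40

```text
clock: 1.1
position: [0.4883, 0.2773, 0.261]
tool_rot: [3.142, -0.0, 1.618]
force: [0.7, -0.1, -0.3]
grip_width: 0.0548
finger_force: 0.0
```

```bash
cat >>h.py <<'E'
from scipy.spatial.transform import Rotation as Ro
def shift(s,X,yawdeg):
    R=Ro.from_euler('xyz',s['tool_rot']);T=Ro.from_euler('xyz',[180,0,yawdeg],degrees=True)
    return (R.inv().apply(np.array(X)-s['position'])*100).round(2),(R.inv()*T).as_rotvec(degrees=True).round(1)
E
python3 - <<'E'
from workcell import bot
from h import *
s=bot.observe();print(s['clock'],s['position'],s['tool_rot'],s['qpos'],s['force'])
print(shift(s,[.597,.146,.18],74.8))
E
```

```text
1.1 [0.48825994 0.27730997 0.26096453] [ 3.14153825e+00 -5.92635462e-05  1.61813208e+00] [-0.84587054  0.40253897  0.30466324  1.74873862 -0.13913255  1.01133071
 -0.44272894] [ 0.72296364 -0.14229859 -0.33713163]
(array([-13.63,  10.24,   8.1 ]), array([ 0. , -0. , 17.9]))
```

servo_tool:
  plan:
    - [5.5,-3.4,2.5,2,0,0,5]
    - [5.5,-6.8,5.1,4,0,0,10]
    - [5.5,-10.2,7.7,6,0,0,15]
    - [5.5,-13.2,10,8,0,0,17.5]
    - [5.5,-13.2,10,8,0,0,17.5]
    - [5.5,-13.2,10,8,0,0,17.5]

```text
clock: 1.7
position: [0.5942, 0.1516, 0.1805]
tool_rot: [-3.14, 0.001, 1.317]
force: [-0.2, 0.1, -0.6]
grip_width: 0.055
finger_force: 0.0
```

```bash
python3 - <<'E'
from workcell import bot
from h import *
s=bot.observe();print(s['clock'],s['position'],s['tool_rot'],s['force'])
f=bot.grab_frame('wrist');cv2.imwrite('pics/w1.png',f['frame']);np.savez('w1.npz',**f,pos=s['position'],rot=s['tool_rot'])
print(f['T_tool_cam'].round(3))
E
```

```text
1.7 [0.59417249 0.15162781 0.18048279] [-3.14037070e+00  1.02173504e-03  1.31705450e+00] [-0.16187241  0.05023915 -0.5546138 ]
[[-0.    -0.953 -0.302  0.077]
 [ 1.    -0.    -0.001  0.   ]
 [ 0.    -0.302  0.953 -0.142]
 [ 0.     0.     0.     1.   ]]
```

View pics/w1.png

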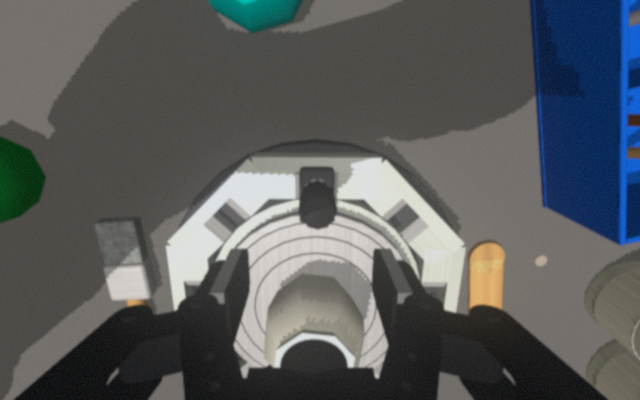

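The knob sits centred between the fingers near (318,205), with its top near (318,212). The jar is at the bottom of the image, near (315,350).

```bash
python3 - <<'E'
from h import *
f=np.load('w1.npz');im=f['frame']
g=im.max(2)[165:235,295:345];m=np.zeros(im.shape[:2],'uint8');m[165:235,285:350]=(im.max(2)[165:235,285:350]<50)
n,l,st,c=cv2.connectedComponentsWithStats(m)
for i in range(1,n):
    if st[i,4]>50: print(st[i],c[i])
T=f['T_tool_cam'];R=Ro.from_euler('xyz',f['rot']).as_matrix()
def wr(u,v,z):
    d=R@T[:3,:3]@np.linalg.solve(f['mtx'],[u,v,1.]);c=f['pos']+R@T[:3,3];return c+d*(z-c[2])/d[2]
for v in(208,211,214): print(v,wr(318,v,.108))
print('jar',wr(316,352,.124))
cv2.imwrite('pics/c2.png',cv2.resize(im[160:240,280:360],None,fx=6,fy=6))
E
```

```text
208 [0.59922024 0.1507488  0.108     ]
211 [0.5987085  0.14872324 0.108     ]
214 [0.59819391 0.1466864  0.108     ]
jar [0.57282603 0.05321931 0.124     ]
```

View pics/c2.png

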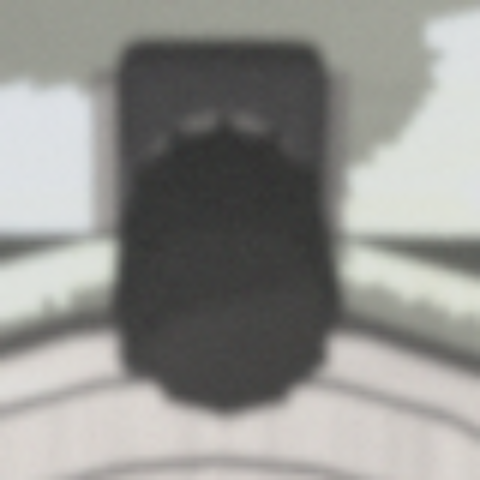

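```bash
python3 - <<'E'
from workcell import bot
from h import *
s=bot.observe();print(shift(s,[.598,.148,.074],75))
E
```

```text
(array([-0.36,  0.52, 10.71]), array([-0. ,  0. ,  0.6]))
```

servo_tool:
  plan:
    - [5.5,-0.3,0.5,2,0,0,0.6]
    - [5.5,-0.3,0.5,5,0,0,0.6]
    - [5.5,-0.3,0.5,8,0,0,0.6]
    - [5.5,-0.3,0.5,10,0,0,0.6]
    - [5.5,-0.3,0.5,10.6,0,0,0.6]
    - [5.5,-0.3,0.5,10.6,0,0,0.6]

```text
clock: 2.35
position: [0.598, 0.1492, 0.0754]
tool_rot: [-3.141, -0.0, 1.309]
force: [0.5, 0.9, 0.6]
grip_width: 0.0551
finger_force: 0.0
```

servo_tool:
  plan:
    - [2,0,0,0,0,0,0]
    - [2,0,0,0,0,0,0]
    - [2,0,0,0,0,0,0]
    - [2,0,0,0,0,0,0]
    - [2,0,0,0,0,0,0]
    - [2,0,0,0,0,0,0]
  force: 50

```text
clock: 2.95
position: [0.5992, 0.1486, 0.0767]
tool_rot: [3.14, -0.001, 1.308]
force: [-1.3, -0.4, 8.3]
grip_width: 0.0228
finger_force: 48.6
```

servo_tool:
  plan:
    - [2,0,0,-0.5,0,0,0]
    - [2,0,0,-1,0,0,0]
    - [2,0,0,-1.5,0,0,0]
    - [2,0,0,-2,0,0,0]
    - [2,0,0,-2.4,0,0,0]
    - [2,0,0,-2.4,0,0,0]
    - [2,0,0,-2.4,0,0,0]

```text
clock: 3.65
position: [0.5984, 0.1486, 0.0995]
tool_rot: [3.141, -0.0, 1.308]
force: [1.9, 5.8, -8.0]
grip_width: 0.0228
finger_force: 49.3
```

```bash
python3 - <<'E'
from workcell import bot
from h import *
s=bot.observe();p=s['position'];print(s['clock'],p,s['force'],s['grip_width'])
f=bot.grab_frame('scene')['frame'];cv2.imwrite('pics/s2.png',cv2.resize(f[190:320,230:390],None,fx=4,fy=4))
c=np.array([.569,.042]);v=p[:2]-c;r=np.hypot(*v);a=np.degrees(np.arctan2(v[1],v[0]));print(r,a)
for d in range(5,51,5):
    t=np.radians(a-d);X=[*(c+r*np.array([np.cos(t),np.sin(t)])),p[2]];x,w=shift(s,X,np.degrees(s['tool_rot'][2])-d);print(d,x,w)
E
```

```text
3.65 [0.59842922 0.14862086 0.09945401] [ 1.85770086  5.83544768 -8.00812845] 0.02282149357122426
0.11060780813977736 74.56956526839222
5 [-0.05  0.96  0.  ] [ 0. -0.  5.]
10 [-0.18  1.92  0.  ] [ 0. -0. 10.]
15 [-0.4   2.86  0.  ] [ 0. -0. 15.]
20 [-0.69  3.78  0.  ] [ 0. -0. 20.]
25 [-1.07  4.67 -0.  ] [-0. -0. 25.]
30 [-1.52  5.52 -0.  ] [-0. -0. 30.]
35 [-2.04  6.33 -0.  ] [-0. -0. 35.]
40 [-2.63  7.09 -0.  ] [-0. -0. 40.]
45 [-3.29  7.8  -0.  ] [-0. -0. 45.]
50 [-4.01  8.45 -0.  ] [-0. -0. 50.]
```

View pics/s2.png

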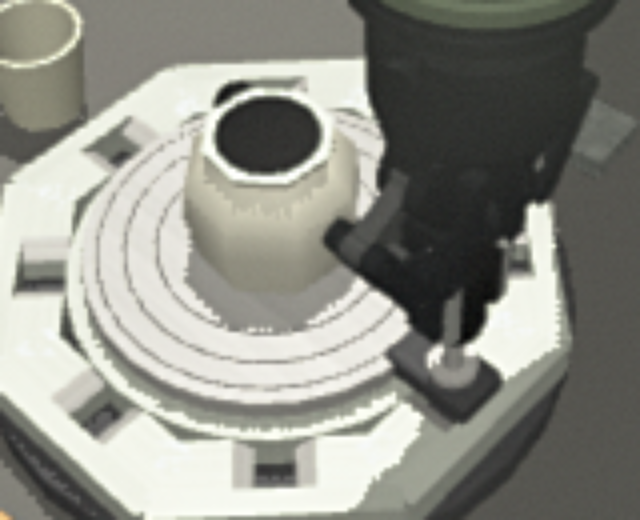

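The knob is drawn up: the bare rod shows beneath it at about (452,330) in the crop, and the jar is undisturbed. Next I turn along the arc.

servo_tool:
  plan:
    - [2,-0.01,0.38,0,0,0,2]
    - [2,-0.05,0.96,0,0,0,5]
    - [2,-0.11,1.54,0,0,0,8]
    - [2,-0.22,2.1,0,0,0,11]
    - [2,-0.35,2.67,0,0,0,14]
    - [2,-0.51,3.23,0,0,0,17]
    - [2,-0.69,3.78,0,0,0,20]
    - [2,-0.91,4.32,0,0,0,23]
    - [2,-1.07,4.67,0,0,0,25]
    - [2,-1.07,4.67,0,0,0,25]

```text
clock: 4.7
position: [0.6416, 0.1261, 0.0994]
tool_rot: [3.141, -0.001, 0.87]
force: [6.1, 5.8, -6.6]
grip_width: 0.0226
finger_force: 49.4
```

```bash
python3 - <<'E'
from workcell import bot
from h import *
s=bot.observe();p=s['position'];print(s['clock'],p,s['tool_rot'],s['force'],s['moment'],s['grip_width'])
c=np.array([.569,.042]);v=p[:2]-c;r=np.hypot(*v);a=np.degrees(np.arctan2(v[1],v[0]));print(r,a)
for t in range(47,27,-3):
    q=np.radians(t);X=[*(c+.1106*np.array([np.cos(q),np.sin(q)])),p[2]];print(t,*shift(s,X,t+.4))
E
```

```text
4.7 [0.64156349 0.12605581 0.09939411] [ 3.14084869e+00 -1.20695369e-03  8.70088528e-01] [ 6.08887843  5.83576855 -6.62673052] [ 1.34183798 -1.15529995 -0.04589766] 0.022598052056219616
0.11104430845012787 49.196695661401236
47 [-0.06  0.42  0.  ] [ 0.  -0.1  2.5]
44 [-0.1  1.   0. ] [ 0.  -0.1  5.5]
41 [-0.18  1.57  0.  ] [ 0.  -0.1  8.5]
38 [-0.28  2.14  0.  ] [ 0.  -0.1 11.5]
35 [-0.41  2.71  0.  ] [ 0.  -0.1 14.5]
32 [-0.58  3.26  0.  ] [ 0.  -0.1 17.5]
29 [-0.77  3.81  0.  ] [ 0.  -0.1 20.5]
```

servo_tool:
  plan:
    - [2,-0.03,0.42,0,0,0,2.5]
    - [2,-0.08,1,0,0,0,5.5]
    - [2,-0.16,1.57,0,0,0,8.5]
    - [2,-0.26,2.14,0,0,0,11.5]
    - [2,-0.39,2.71,0,0,0,14.5]
    - [2,-0.55,3.26,0,0,0,17.5]
    - [2,-0.7,3.72,0,0,0,20]
    - [2,-0.7,3.72,0,0,0,20]
    - [2,-0.7,3.72,0,0,0,20]

```text
clock: 5.6
position: [0.666, 0.0968, 0.0997]
tool_rot: [3.141, -0.003, 0.523]
force: [9.7, 3.8, -8.0]
grip_width: 0.0228
finger_force: 49.5
```

```bash
python3 - <<'E'
from workcell import bot
from h import *
s=bot.observe();p=s['position'];print(s['clock'],p,s['tool_rot'],s['force'],s['grip_width'])
c=np.array([.569,.042]);v=p[:2]-c;r=np.hypot(*v);a=np.degrees(np.arctan2(v[1],v[0]));print(r,a)
f=bot.grab_frame('scene')['frame'];cv2.imwrite('pics/s3.png',cv2.resize(f[190:320,230:390],None,fx=4,fy=4))
E
```

```text
5.6 [0.66599856 0.09681473 0.09967682] [ 3.14052227e+00 -2.57764826e-03  5.22548866e-01] [ 9.7443612   3.80965101 -8.03329008] 0.022844786162680864
0.11141532975770826 29.471166544683136
```

View pics/s3.png

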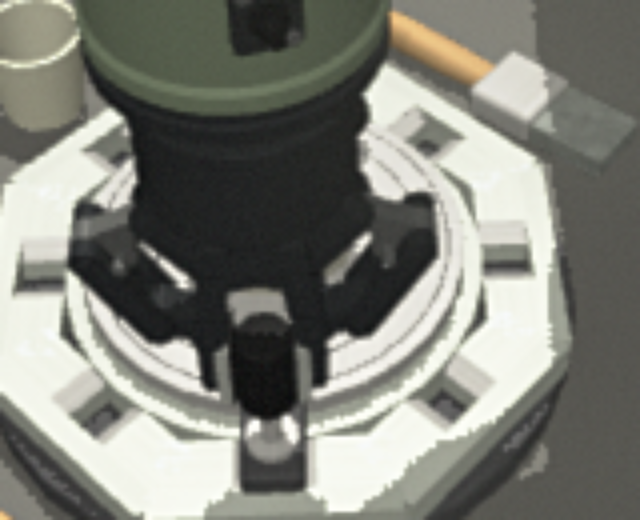

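The arm now covers the front hole (around 273,460), 45° from the start. I lower with the knob, then release.

servo_tool:
  plan:
    - [2,0,0,0.5,0,0,0]
    - [2,0,0,1,0,0,0]
    - [2,0,0,1.5,0,0,0]
    - [2,0,0,1.9,0,0,0]
    - [2,0,0,2.2,0,0,0]
    - [2,0,0,2.2,0,0,0]

```text
clock: 6.25
position: [0.6659, 0.0969, 0.0775]
tool_rot: [3.141, -0.002, 0.523]
force: [9.6, 4.3, -5.8]
grip_width: 0.0222
finger_force: 49.6
```

servo_tool:
  plan:
    - [3,0,0,0,0,0,0]
    - [4,0,0,0,0,0,0]
    - [5.5,0,0,0,0,0,0]
    - [5.5,0,0,0,0,0,0]
    - [5.5,0,0,0,0,0,0]
    - [5.5,0,0,0,0,0,0]

```text
clock: 6.85
position: [0.6646, 0.0964, 0.0773]
tool_rot: [-3.142, 0.0, 0.522]
force: [-0.6, 0.2, 0.4]
grip_width: 0.0545
finger_force: 0.0
```

Released. I'll retreat straight up and check.

servo_tool:
  plan:
    - [5.5,0,0,-2,0,0,0]
    - [5.5,0,0,-5,0,0,0]
    - [5.5,0,0,-9,0,0,0]
    - [5.5,2,0,-13,0,0,0]
    - [5.5,5,0,-16,0,0,0]
    - [5.5,9,0,-18,0,0,0]
    - [5.5,9,0,-18,0,0,0]
    - [5.5,9,0,-18,0,0,0]

```text
clock: 7.65
position: [0.7429, 0.1414, 0.2569]
tool_rot: [3.141, 0.0, 0.523]
force: [-1.1, -0.5, -0.6]
grip_width: 0.0552
finger_force: 0.0
```

```bash
python3 - <<'E'
from workcell import bot
from h import *
s=bot.observe();print(s['clock'],s['position'],s['force'])
a=bot.grab_frame('scene');b=bot.grab_frame('side');np.savez('fs.npz',**a);np.savez('fd.npz',**b)
cv2.imwrite('pics/e.png',np.hstack([cv2.resize(a['frame'][190:320,230:360],None,fx=3,fy=3),cv2.resize(b['frame'][160:290,300:430],None,fx=3,fy=3)]))
E
```

```text
7.65 [0.74288304 0.14136682 0.25685737] [-1.12033439 -0.46545995 -0.62020873]
```

View pics/e.png

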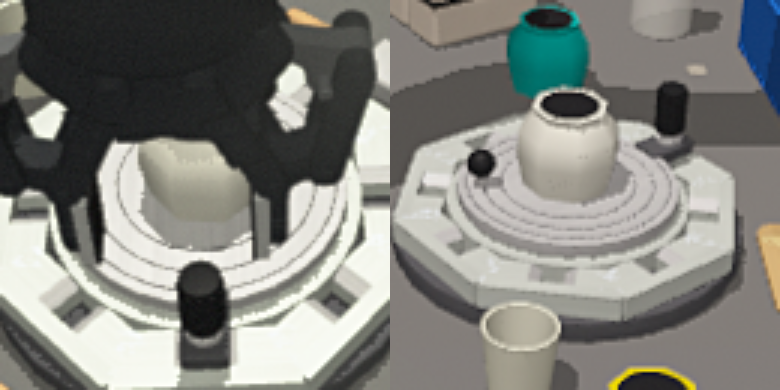

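```bash
python3 - <<'E'
from h import *
f=np.load('fs.npz');g=np.load('fd.npz')
P=lambda F:F['mtx']@np.c_[F['R'],F['t']]
def tri(a,b):
    X=cv2.triangulatePoints(P(f),P(g),np.array(a,float),np.array(b,float));return (X[:3]/X[3]).ravel()
k=tri((297.7,282.3),(394,189.3));v=k[:2]-[.569,.042];print(k,np.degrees(np.arctan2(v[1],v[0])))
E
```

```text
[0.66314053 0.09694789 0.10304624] 30.271228833959544
```

The knob top is at home height, the wheel has turned about 45°, and the jar is upright and centred.

```bash
python3 -c "
from workcell import bot
print(bot.job_done())"
```

```text
the job is handed in; nothing more can be done
None
```

The job is handed in, with no verdict returned: the pin was drawn, the wheel turned about 45° clockwise, and the pin released into the next hole; my last camera check put it home, with the jar upright and central and the gripper clear.

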